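# Start up the carving station

## Task

Start up the carving station with the fingertips, in this order: press the power board's large main rocker over to on (its raised half goes down until flat), then press the small flat start button of the dust extractor's remote all the way down and let it spring back, then press the rocker of the grey power unit over to on. Only press: leave the remote lying where it is, never lift or shove it, and leave the domed stop button, the small outlet rockers, the speed dial and everything else on the bench as it is.

Things in the scene. Friction and masses are not known exactly. Their poses are not given: they have to be found in the camera images.
- board: White power board, 280 (its x) x 84 (y) x 45 mm high, screwed to the bench. Origin: centre of its underside. Its main switch, a large paddle rocker, sits alone at the -x end, centred 90 mm from the origin; three sockets with small 20 x 13 mm rockers fill the rest. A charger plugged into the last socket (x +100, y -14 mm, 42 x 38 mm) rises to 81 mm above the bench.
- main (a joint): Angle of the main rocker (rad): 0 off, 0.26 on (hard stop); stays where left. 56 mm long along the board's x, 34 mm wide, rocking about its middle. Off, the half at the board's end (-x) stands up, its edge 58 mm above the bench; pressing that half until it lies flat, 51 mm above the bench, switches it on. Takes about 3 N at main_press.
- main_press (a point): Pressing point on the main rocker: mid-width on the face of its raised half, 19 mm from the rocking line, 56 mm above the bench while off, 51 mm when on. Moves with the rocker. The point's x lies along the rocker, from the raised end to the other; y along the rocking line. At off its axes are parallel to the board's.
- remote: Loose grey remote of the dust extractor, 160 (its x) x 72 (y) x 36 mm high, 0.5 to 0.7 kg, lying flat. Origin: centre of its underside. On top: the start button, small, flat, 26 mm across in a 42 mm collar, 50 mm from the origin towards -x; the stop button, a large dome 42 mm across, its top 70 mm above the bench, 42 mm towards +x.
- start (a joint): Travel of the remote's start button (m): 0 released, 0.006 fully down; springs back; about 5 N when fully down.
- start_top (a point): Centre of the start button's flat upper face, 58 mm above the bench when released, 52 mm when fully down (the collar's top is at 48 mm). Axes parallel to the remote's.
- stop (a joint): Travel of the remote's domed stop button (m): 0 released, 0.006 fully down; springs back. To be left alone.
- unit: Grey power unit of the carving tool, 170 (its x) x 125 (y) x 76 mm high, screwed to the bench. Origin: centre of its underside. On its top a paddle rocker (centred 45 mm from the origin towards -x) and a round speed dial (52 mm towards +x, about 36 mm across, its grip rising to 120 mm above the bench).
- carver (a joint): Angle of the power unit's paddle rocker (rad): 0 off, 0.26 on (its stop). Same rocker as the main one: 56 mm long along the unit's x, 34 mm wide, the raised half at the -x end; stays where it is left, moves with about 3 N at carver_press.
- carver_press (a point): Pressing point on the power unit's rocker: on the upper face of its raised half, in mid-width, 19 mm from the rocking line, 87 mm above the bench while off and 82 mm when on. Moves with the rocker; axes as for main_press.
- dial (a joint): Angle of the speed dial on the power unit (rad). To be left alone.
- outlet1 (a joint): Angle (rad) of small outlet rocker 1 (on the board at x = 0 mm, y = +26 mm from its origin, top about 50 mm above the bench): 0 off, 0.26 on. Starts off. To be left alone.
- outlet2 (a joint): Angle (rad) of small outlet rocker 2 (on the board at x = 50 mm, y = +26 mm from its origin, top about 50 mm above the bench): 0 off, 0.26 on. Starts on. To be left alone.
- outlet3 (a joint): Angle (rad) of small outlet rocker 3 (on the board at x = 100 mm, y = +26 mm from its origin, top about 50 mm above the bench): 0 off, 0.26 on. Starts off. To be left alone.
- wax: Jar with a steel cap, 48 mm across, 75 mm tall; loose bystander. Origin: centre of its underside.
- sanding: Cork sanding block, 95 x 50 x 32 mm, lying flat; loose bystander. Origin: centre of its underside.
- gouge: Carving gouge with wooden handle, about 210 mm long, 27 mm high, lying; loose bystander. Origin: centre of its underside, under the root of the blade; handle to -x.
- blank: Turned light-wood carving blank, 90 mm across, 90 mm tall; loose bystander. Origin: centre of its underside.
- mallet: Round dark-wood carver's mallet, standing on its head, 92 mm across, 207 mm tall; loose bystander. Origin: centre of its underside.
- cup: Blue mug, 74 mm across, 85 mm tall; loose bystander. Origin: centre of its underside.
- offcut: Light-wood offcut, 100 x 42 x 34 mm, lying; loose bystander. Origin: centre of its underside.

How it is judged (in metres and radians):
On the way, in this order (a step that is already met when the one before it is completed fails the run):
1. main rocker of the power board pressed on (value of joint main above 0.2 rad), for 0.1 s.
2. start button of the remote pressed down (value of joint start above 0.0042 m), for 0.03 s.
3. rocker of the power unit pressed on (value of joint carver above 0.2 rad), for 0.1 s.
At the end, for the whole second after the job is handed in: Both paddle rockers are on (beyond 0.2 of 0.26 rad), start and stop buttons are released (under 1.5 mm), and the remote lies flat and still within 30 mm of where it was (value of joint each of main, carver above 0.2 rad and value of joint each of start, stop below 0.0015 m and distance of remote from where it was at the start of the episode below 0.03 m and linear speed of remote below 0.02 m/s and angle between remote's own z axis and vertical below 0.05 rad); the robot touches nothing.
It fails at once if the start button is pressed while the main rocker is off (value of joint start above 0.003 m and value of joint main below 0.13 rad).
It fails at once if the stop button is pressed (value of joint stop above 0.003 m).
It fails at once if the remote is lifted, tipped or shoved (raised 12 mm, tilted 0.15 rad, or moved 30 mm) (height (world z) of remote above 0.012 m or angle between remote's own z axis and vertical above 0.15 rad or distance of remote from where it was at the start of the episode above 0.03 m).
It fails at once if a small outlet rocker is switched, or the fingers press on the speed dial (over 1 N) (value of joint any of outlet1, outlet3 above 0.13 rad or value of joint outlet2 below 0.13 rad or contact force between the fingers and dial above 1 N).
It fails at once if a bystander is moved by more than 30 mm (distance of any of wax, sanding, gouge, blank, mallet, cup, offcut from where it was at the start of the episode above 0.03 m).
It also fails if it takes over 51 s, if anything falls off the work surface, if the arm or the gripper's body presses on something with over 40 N, if the wrist force passes 120 N, or if a joint passes its speed limit or range.

## Robot

A 7-joint arm with a two-finger parallel gripper is mounted at the origin on the work surface. World frame = base frame: x ahead of the robot, y to its left, z up, the work surface at z = 0. Lengths are in mm, angles in rad, forces in N, time in s.
With the tool pointing down it reaches from about 425 to 1025 mm from the base axis. Payload 9.4 kg.
Tool frame: the origin (TCP) lies midway between the tips of the shut fingers; the grasp point (between the pads) lies 19 mm behind it; z points along the fingers, y is the line along which they close (so a half turn about z gives the same grasp; the last joint's range is limited). The gripper opens to 93 mm and grips with 3 to 60 N. Pads are 15 mm wide; open, the fingers measure 128 mm over their backs; the gripper's body (75 mm by 188 mm) begins 65 mm behind the grasp point.
Start: joints at [1.272, 0.599, -0.003, 1.599, 0.002, 0.943, -0.08], TCP at [159.48, -707.241, 218.618] pointing down, gripper open.
Joint ranges: [-2.57, 2.57], [-0.35, 1.97], [-1.29, 1.29], [0.11, 2.56], [-1.05, 4.19], [0.11, 1.86], [-2.63, 2.63]. Speed limits (rad/s): [2.22, 2.22, 3.01, 3.01, 3.14, 3.14, 3.14].

## Interface

Orientations are given as a 3x3 rotation matrix whose columns are the frame's x, y, z axes.
In Python, from rig import arm gives the robot as it stands.
- The arm moves only by the tool drive_tool, never from a script. Its argument "steps" is a list of rows, each an object with "linear": the shift along the tool's x, y, z in mm, a list of three; "yaw": the turn about the tool's z in rad; "claw": the opening, from 0 (shut) to 1 (fully open). In form: [{"linear": [tx, ty, tz], "yaw": yaw, "claw": claw}, ...]. A call has 1 to 8 rows; each row shifts and turns the commanded pose from where the row before left it, along the tool's axes as they then stand; what a row does not reach is not made up. A row lasts 1/8 s, in which the tool goes at most 62.5 mm and 10.7 degrees, less where a joint would pass 70% of its speed; a pose out of reach is approached as far as the arm can. A call is refused whole if a number of a shift passes 62.5 or a number of a turn 0.188, either way. A call with a gripper value outside its range is refused whole. The fingers move at their own pace and stop on an object; the grip force is fixed at half the most. Time passes only in rows, so rows that do not move let the fingers close. It gives the time, the measured TCP pose, the force, the opening and the grip force at its end, in the units of the state.
- arm.observe(): the state, without advancing time (a new reading comes with each control period).
- arm.grab_frame(name): name is "scene" or "side" or "wrist"; returns the picture (384x512x3 uint8, blue, green, red); there is no depth.
- arm.get_calibration(name): a dict with "K" (3x3 intrinsics, pixels), "R" (3x3) and "t" (3): a world point X has camera coordinates R X + t. Camera axes: x right, y down, z forward; pixel columns grow to the right and rows downward; lengths in mm; the calibration is good to about 2 mm. A picture is of the moment at which its call begins: read the wrist's pose just before it. get_calibration takes no time and is no camera call; for the wrist camera it gives the pose at the moment of the call.
- arm.finish_job(): hands the job in; it is judged then, once.
The state is a dict: "clock": time; "q": joint angles; "qvel": joint speeds; "joint_efforts": joint torques, N m; "tool_pos": TCP position; "eef_rot": TCP orientation; "ft_force": force on the tool from outside, world axes, zero at the start; "wrist_torque": the same for the moment, N m; "finger_gap": opening from 0.0 (shut) to 1.0 (fully open); "gripper_force": force on a finger pad.
Only numpy, scipy, OpenCV 4.12 (cv2) and the standard library are available. Lean on these libraries where they do the work, as an engineer would, in place of code of your own. Each camera call takes 0.05 s, during which the arm holds its last target. There are 200 camera calls.

## Working session

There is one attempt and no reset: what is moved stays moved. The work goes in short steps, Python scripts to look and compute and a tool call to move; the robot and the scene stay as the last step left them, time stands still between calls to the robot, and variables do not carry over. Pictures are saved under pics/ and viewed, at most 10 in all, crops included, and the job is handed in when it is done.

Besides the shell and the picture viewer there is one more tool, called after "Request:" by a JSON object that holds its "name" and its "arguments", one argument or row to a line. drive_tool: Moves the arm, as the interface text tells. Its arguments: {"type":"object","properties":{"steps":{"type":"array","items":{"type":"object","properties":{"linear":{"type":"array","items":{"type":"number"}},"yaw":{"type":"number"},"claw":{"type":"number"}}}}},"required":["steps"]}

```bash
mkdir -p pics; python3 - <<'E'
from rig import arm
import cv2
for n in("scene","side"):
    f=arm.grab_frame(n); cv2.imwrite(f"pics/{n}0.png",f)
    c=arm.get_calibration(n); print(n,c)
s=arm.observe();print(s["clock"],s["tool_pos"],s["eef_rot"],s["finger_gap"])
E
```

```text
scene {'K': array([[361.04882578,   0.        , 253.19790212],
       [  0.        , 361.04882578, 189.22382635],
       [  0.        ,   0.        ,   1.        ]]), 'R': array([[ 0.37930885,  0.92497908, -0.02320546],
       [ 0.47600965, -0.21658212, -0.8523538 ],
       [-0.79343532,  0.31225932, -0.52245049]]), 't': array([-252.0118436 , -202.13866093, 1435.88643374])}
side {'K': array([[393.50363039,   0.        , 253.57237303],
       [  0.        , 393.50363039, 195.49448978],
       [  0.        ,   0.        ,   1.        ]]), 'R': array([[-0.98577236, -0.16754665,  0.01345272],
       [-0.12718175,  0.69116087, -0.71142214],
       [ 0.1098984 , -0.70301122, -0.70263616]]), 't': array([ 582.66633568,  127.83416011, 1096.15720357])}
0.1 [ 159.37312214 -706.82269165  217.81513489] [[ 9.75497449e-01  2.20010258e-01 -4.62024585e-04]
 [ 2.20010692e-01 -9.75496505e-01  1.36558183e-03]
 [-1.50261357e-04 -1.43377194e-03 -9.99998961e-01]] 1.000974266529771
```

View pics/scene0.png

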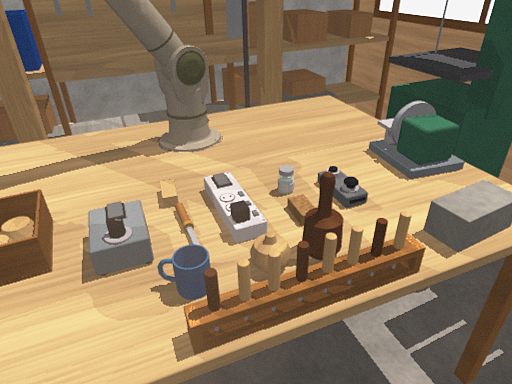

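View pics/side0.png

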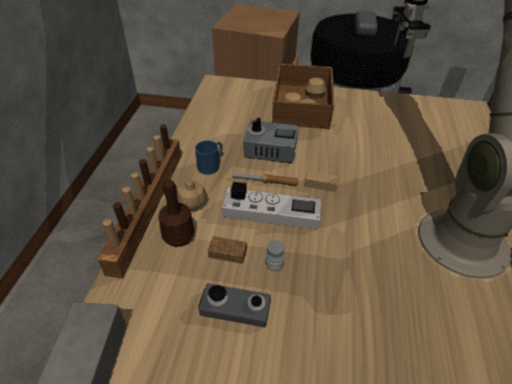

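Both views show every target. In the side view: main rocker about (303,206), start button about (257,302), unit rocker about (285,133). I'll zoom in for accurate pixels.

```bash
python3 - <<'E'
import cv2,numpy as np
f=cv2.imread("pics/side0.png");g=cv2.imread("pics/scene0.png")
a=cv2.resize(f[110:170,235:335],None,fx=4,fy=4,interpolation=3)
b=cv2.resize(f[180:240,235:335],None,fx=4,fy=4,interpolation=3)
c=cv2.resize(f[275:335,190:290],None,fx=4,fy=4,interpolation=3)
d=cv2.resize(g[165:225,290:390],None,fx=4,fy=4,interpolation=3)
cv2.imwrite("pics/z1.png",np.vstack([np.hstack([a,b]),np.hstack([c,d])]))
d=cv2.resize(g[165:245,190:290],None,fx=4,fy=4,interpolation=3)
e=cv2.resize(g[195:275,75:175],None,fx=4,fy=4,interpolation=3)
cv2.imwrite("pics/z2.png",np.hstack([d,e]))
E
```

```text
(no output)
```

View pics/z1.png

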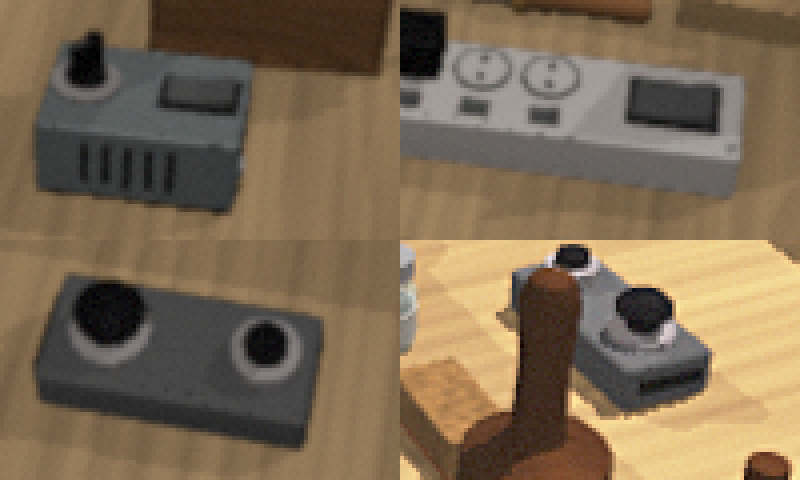

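View pics/z2.png

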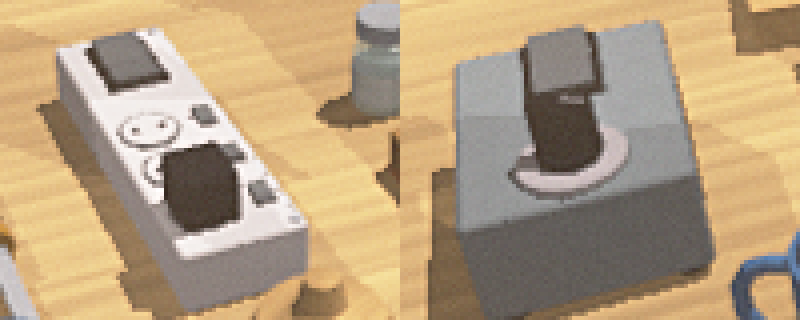

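The crops show the raised rocker halves nearest the robot, the start button (small black disc) and the dome. Next I cast rays and check the results against the known sizes.

```bash
cat >h.py <<'E'
from rig import arm
import numpy as np
def ray(n,u,v,z):
    c=arm.get_calibration(n);R,t=c["R"],c["t"]
    o=-R.T@t; d=R.T@np.linalg.solve(c["K"],[u,v,1.]); return o+d*(z-o[2])/d[2]
def crop(n,x0,y0,pts,z): return np.array([ray(n,x0+p[0]/4-.375,y0+p[1]/4-.375,z) for p in pts])
E
python3 - <<'E'
from h import *
np.set_printoptions(precision=1,suppress=True)
def show(l,P):
    print(l,"mean",P.mean(0)[:2]); 
    if len(P)>1: print(P[:,:2].tolist() if 0 else P[:,:2].round(0).tolist(),"sides",np.linalg.norm(P-np.roll(P,-1,0),axis=1))
show("unit top",crop("side",235,110,[(62,45),(252,62),(240,148),(38,126)],76))
show("unit rock side",crop("side",235,110,[(162,74),(242,81),(238,112),(160,105)],83))
show("unit rock scene",crop("scene",75,195,[(127,35),(195,28),(208,88),(130,92)],83))
show("unit top scene",crop("scene",75,195,[(57,62),(262,22),(307,188),(60,230)],76))
show("board rock side",crop("side",235,180,[(228,75),(320,85),(317,130),(228,121)],51))
show("board rock scene",crop("scene",190,165,[(88,38),(148,36),(172,76),(115,88)],51))
show("board top scene",crop("scene",190,165,[(58,45),(152,30),(307,225),(180,255)],45))
show("start side",crop("side",190,275,[(266,103)],58))
show("start scene",crop("scene",290,165,[(172,16)],58))
show("dome side",crop("side",190,275,[(110,68)],66))
show("dome scene",crop("scene",290,165,[(244,65)],66))
show("remote top",crop("side",190,275,[(68,35),(322,78),(303,205),(38,130)],36))
E
```

```text
unit top mean [ 582.4 -302.3]
[[665.0, -360.0], [500.0, -365.0], [499.0, -243.0], [664.0, -241.0]] sides [165.2 122.3 165.3 118.4]
unit rock side mean [ 538.4 -302.2]
[[573.0, -323.0], [506.0, -325.0], [505.0, -281.0], [569.0, -279.0]] sides [67.5 44.2 64.3 44.2]
unit rock scene mean [ 538.  -304.1]
[[500.0, -324.0], [509.0, -284.0], [579.0, -283.0], [564.0, -326.0]] sides [40.9 70.2 45.  64.8]
unit top scene mean [ 591.  -305.4]
[[502.0, -366.0], [508.0, -244.0], [686.0, -244.0], [668.0, -368.0]] sides [122.  178.6 125.3 166.8]
board rock side mean [451.4  -9.4]
[[486.0, -31.0], [420.0, -33.0], [419.0, 12.0], [481.0, 14.0]] sides [66.1 44.7 62.1 45.7]
board rock scene mean [451.8  -8.7]
[[409.0, -28.0], [425.0, 14.0], [487.0, 11.0], [486.0, -31.0]] sides [44.7 62.9 42.1 77.7]
board top scene mean [540.9 -12.2]
[[399.0, -49.0], [407.0, 23.0], [681.0, 29.0], [677.0, -52.0]] sides [ 72.1 274.4  81.2 278.2]
start side mean [532.2 316.4]
start scene mean [539.9 307.8]
dome side mean [622.8 314.6]
dome scene mean [633.1 304.5]
remote top mean [581.5 316.7]
[[659.0, 279.0], [504.0, 282.0], [503.0, 362.0], [660.0, 344.0]] sides [154.6  80.9 157.4  64.4]
```

Main and unit rockers agree between the two views: main centre (451,-9), unit centre (538,-303). The start button, about (533,315), differs by 8 mm because the mallet partly occludes it in the scene view, so the wrist camera will refine it. I'll shut and align the tool, then move above the unit.

Request:
{"name": "drive_tool", "arguments": {
  "steps": [
    {"linear":[0,0,0],"yaw":0.111,"claw":0},
    {"linear":[0,0,0],"yaw":0.111,"claw":0},
    {"linear":[58,-58,0],"yaw":0,"claw":0},
    {"linear":[58,-58,0],"yaw":0,"claw":0},
    {"linear":[58,-58,0],"yaw":0,"claw":0},
    {"linear":[58,-58,0],"yaw":0,"claw":0},
    {"linear":[58,-58,0],"yaw":0,"claw":0},
    {"linear":[20,-58,0],"yaw":0,"claw":0}
  ]
}}

```text
clock: 1.1
tool_pos: [403.1, -426.6, 218.2]
eef_rot: [[1.0, 0.002, 0.001], [0.002, -1.0, -0.0], [0.001, 0.0, -1.0]]
ft_force: [0.7, 2.2, 0.9]
finger_gap: 0.194
gripper_force: 0.0
```

Request:
{"name": "drive_tool", "arguments": {
  "steps": [
    {"linear":[10,-58,0],"yaw":0,"claw":0},
    {"linear":[0,-58,0],"yaw":0,"claw":0},
    {"linear":[0,-58,0],"yaw":0,"claw":0},
    {"linear":[0,-58,0],"yaw":0,"claw":0},
    {"linear":[0,-58,0],"yaw":0,"claw":0},
    {"linear":[0,-58,0],"yaw":0,"claw":0},
    {"linear":[0,0,0],"yaw":0,"claw":0}
  ]
}}

```text
clock: 1.98
tool_pos: [410.5, -76.4, 218.6]
eef_rot: [[1.0, 0.007, -0.0], [0.007, -1.0, 0.001], [-0.0, -0.001, -1.0]]
ft_force: [0.2, -0.7, 0.0]
finger_gap: 0.007
gripper_force: 0.0
```

```bash
python3 - <<'E'
from h import *
import cv2
s=arm.observe();print(s["clock"],s["tool_pos"],s["eef_rot"].round(3),s["q"])
print(arm.get_calibration("wrist"))
cv2.imwrite("pics/w1.png",arm.grab_frame("wrist"))
E
```

```text
1.975 [410.4644379  -76.44532625 218.6178045 ] [[ 1.     0.007 -0.   ]
 [ 0.007 -1.     0.001]
 [-0.    -0.001 -1.   ]] [ 0.07651077  0.23457259 -0.03384631  2.26691192  0.0116483   0.64054669
 -1.52930068]
{'K': array([[283.11680097,   0.        , 255.52761545],
       [  0.        , 283.11680097, 194.69222787],
       [  0.        ,   0.        ,   1.        ]]), 'R': array([[ 6.90237652e-03, -9.99976129e-01, -3.15599616e-04],
       [-9.69460839e-01, -6.76911542e-03,  2.45152730e-01],
       [-2.45149014e-01, -1.38617498e-03, -9.69484419e-01]]), 't': array([-79.64427624, 368.33645624, 489.89564332])}
```

View pics/w1.png

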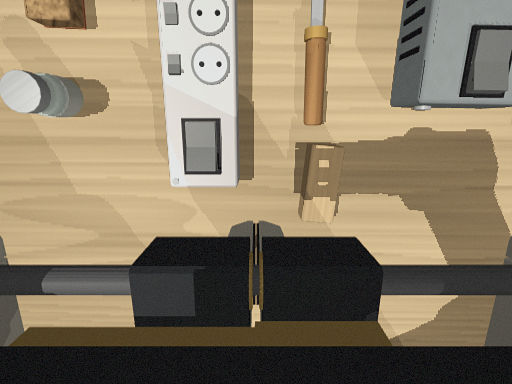

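The wrist view shows the main rocker framed from (181,118) to (222,175), upright and close ahead-left. The shut fingertips are at about (256,230).

```bash
python3 - <<'E'
from h import *
P=np.array([ray("wrist",u,v,50) for u,v in [(181,118),(219,118),(222,175),(184,175)]]);print(P.round(1),P.mean(0).round(1))
P=np.array([ray("wrist",u,v,45) for u,v in [(170,186),(238,186),(238,60),(164,60)]]);print(P.round(1))
# unit rocker left/near edge
print(ray("wrist",461,97,83).round(1),ray("wrist",470,27,83).round(1),arm.observe()["tool_pos"])
E
```

```text
[[483.1   6.2  50. ]
 [483.3 -37.2  50. ]
 [417.4 -39.   50. ]
 [417.2   6.5  50. ]] [450.3 -15.9  50. ]
[[402.6  25.8  45. ]
 [402.9 -57.7  45. ]
 [545.3 -59.3  45. ]
 [545.   22.5  45. ]]
[ 504.3 -286.5   83. ] [ 567.7 -283.6   83. ] [410.56367617 -78.69341543 218.65444347]
```

Request:
{"name": "drive_tool", "arguments": {
  "steps": [
    {"linear":[10,-33,0],"yaw":0,"claw":0},
    {"linear":[10,-33,30],"yaw":0,"claw":0},
    {"linear":[0,0,50],"yaw":0,"claw":0},
    {"linear":[0,0,50],"yaw":0,"claw":0},
    {"linear":[0,0,0],"yaw":0,"claw":0},
    {"linear":[0,0,0],"yaw":0,"claw":0}
  ]
}}

```text
clock: 2.78
tool_pos: [430.9, -15.3, 89.5]
eef_rot: [[1.0, -0.002, 0.0], [-0.002, -1.0, -0.0], [0.0, 0.0, -1.0]]
ft_force: [0.8, 0.1, 0.4]
finger_gap: 0.003
gripper_force: 0.0
```

```bash
python3 - <<'E'
from h import *
import cv2
s=arm.observe();print(s["tool_pos"],s["ft_force"])
a=arm.grab_frame("side");b=arm.grab_frame("scene")
cv2.imwrite("pics/m1.png",np.hstack([cv2.resize(a[170:240,255:345],None,fx=4,fy=4,interpolation=3),cv2.resize(b[140:210,190:280],None,fx=4,fy=4,interpolation=3)]))
E
```

```text
[430.91483063 -15.28738756  89.53925629] [0.81576324 0.1104383  0.38029502]
```

View pics/m1.png

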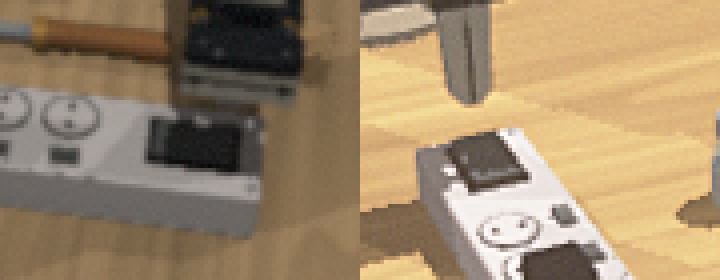

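The fingertips hover about 30 mm above the raised half, centred on the rocker. Now I press it.

Request:
{"name": "drive_tool", "arguments": {
  "steps": [
    {"linear":[0,-3,20],"yaw":0,"claw":0},
    {"linear":[0,0,10],"yaw":0,"claw":0},
    {"linear":[0,0,5],"yaw":0,"claw":0},
    {"linear":[0,0,4],"yaw":0,"claw":0},
    {"linear":[0,0,2],"yaw":0,"claw":0},
    {"linear":[0,0,0],"yaw":0,"claw":0}
  ]
}}

```text
clock: 3.62
tool_pos: [430.2, -11.5, 50.4]
eef_rot: [[1.0, -0.0, 0.002], [-0.0, -1.0, -0.0], [0.002, 0.0, -1.0]]
ft_force: [-9.4, 0.5, 60.4]
finger_gap: 0.005
gripper_force: 30.3
```

Flat at z 50.4 against the stop. I'll retract and move to a viewing spot before the remote.

Request:
{"name": "drive_tool", "arguments": {
  "steps": [
    {"linear":[0,0,-30],"yaw":0,"claw":0},
    {"linear":[0,0,-60],"yaw":0,"claw":0},
    {"linear":[0,-50,-60],"yaw":0,"claw":0},
    {"linear":[4,-55,-20],"yaw":0,"claw":0},
    {"linear":[4,-55,0],"yaw":0,"claw":0},
    {"linear":[4,-55,0],"yaw":0,"claw":0},
    {"linear":[4,-55,0],"yaw":0,"claw":0},
    {"linear":[4,-50,0],"yaw":0,"claw":0}
  ]
}}

```text
clock: 4.62
tool_pos: [450.7, 300.8, 206.1]
eef_rot: [[1.0, 0.0, 0.001], [0.0, -1.0, 0.001], [0.001, -0.001, -1.0]]
ft_force: [0.4, 0.3, 0.3]
finger_gap: 0.004
gripper_force: 0.0
```

Request:
{"name": "drive_tool", "arguments": {
  "steps": [
    {"linear":[0,0,0],"yaw":0,"claw":0},
    {"linear":[0,0,0],"yaw":0,"claw":0},
    {"linear":[0,0,0],"yaw":0,"claw":0}
  ]
}}

```text
clock: 5.0
tool_pos: [450.8, 297.1, 205.8]
eef_rot: [[1.0, -0.002, 0.0], [-0.002, -1.0, -0.001], [0.0, 0.001, -1.0]]
ft_force: [1.2, -0.4, -0.3]
finger_gap: 0.002
gripper_force: 0.0
```

```bash
python3 - <<'E'
from h import *
import cv2
s=arm.observe();print(s["tool_pos"],s["ft_force"])
w=arm.grab_frame("wrist");a=arm.grab_frame("side");b=arm.grab_frame("scene")
cv2.imwrite("pics/w2raw.png",w)
z=np.hstack([cv2.resize(a[180:240,255:335],None,fx=3.2,fy=3.2,interpolation=3),cv2.resize(b[165:225,190:270],None,fx=3.2,fy=3.2,interpolation=3)])
cv2.imwrite("pics/w2.png",np.vstack([w,z]))
E
```

```text
[450.80036676 297.1461114  205.77266044] [ 1.17853649 -0.37503088 -0.30595994]
```

View pics/w2.png

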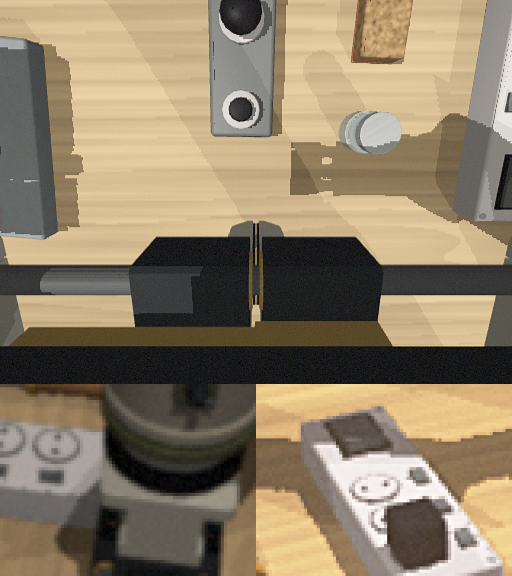

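The wrist view shows the start button at about (241,109) and the dome at (240,14). In the scene crop the main rocker looks flat.

```bash
python3 - <<'E'
from h import *
import cv2
w=cv2.imread("pics/w2raw.png");m=(w.max(2)<70).astype("uint8")[0:150,205:280]
n,_,st,c=cv2.connectedComponentsWithStats(m)
for i in range(1,n):
    if st[i,4]>100: print(st[i],c[i]+[205,0],ray("wrist",*(c[i]+[205,0]),58).round(1))
print(arm.observe()["tool_pos"])
E
```

```text
[  14    0   43   35 1198] [240.59015025  14.91068447] [621.6 311.5  58. ]
[ 24  98  24  24 413] [240.6779661  109.00726392] [532.8 312.7  58. ]
[450.9114363  297.64202049 205.84897457]
```

Request:
{"name": "drive_tool", "arguments": {
  "steps": [
    {"linear":[41,-8,0],"yaw":0,"claw":0},
    {"linear":[41,-8,20],"yaw":0,"claw":0},
    {"linear":[0,0,50],"yaw":0,"claw":0},
    {"linear":[0,0,50],"yaw":0,"claw":0},
    {"linear":[0,0,10],"yaw":0,"claw":0},
    {"linear":[0,0,0],"yaw":0,"claw":0},
    {"linear":[0,0,0],"yaw":0,"claw":0}
  ]
}}

```text
clock: 6.02
tool_pos: [533.7, 315.2, 77.6]
eef_rot: [[1.0, -0.0, 0.002], [-0.0, -1.0, 0.002], [0.002, -0.002, -1.0]]
ft_force: [-0.0, 0.3, -0.8]
finger_gap: 0.007
gripper_force: 0.0
```

Request:
{"name": "drive_tool", "arguments": {
  "steps": [
    {"linear":[0,-1,10],"yaw":0,"claw":0},
    {"linear":[0,0,8],"yaw":0,"claw":0},
    {"linear":[0,0,4],"yaw":0,"claw":0},
    {"linear":[0,0,3],"yaw":0,"claw":0},
    {"linear":[0,0,1],"yaw":0,"claw":0},
    {"linear":[0,0,0],"yaw":0,"claw":0}
  ]
}}

```text
clock: 6.78
tool_pos: [532.9, 316.0, 52.0]
eef_rot: [[1.0, -0.0, 0.001], [-0.0, -1.0, 0.001], [0.001, -0.001, -1.0]]
ft_force: [-6.1, -2.2, 26.3]
finger_gap: 0.004
gripper_force: 13.7
```

The button bottomed at z 52.0 with 26 N. I'll retract and go to the unit.

Request:
{"name": "drive_tool", "arguments": {
  "steps": [
    {"linear":[0,0,-20],"yaw":0,"claw":0},
    {"linear":[0,0,-60],"yaw":0,"claw":0},
    {"linear":[-14,40,-60],"yaw":0,"claw":0},
    {"linear":[0,58,-20],"yaw":0,"claw":0},
    {"linear":[0,58,0],"yaw":0,"claw":0},
    {"linear":[0,58,0],"yaw":0,"claw":0},
    {"linear":[0,58,0],"yaw":0,"claw":0},
    {"linear":[0,58,0],"yaw":0,"claw":0}
  ]
}}

```text
clock: 7.78
tool_pos: [520.2, -10.2, 200.6]
eef_rot: [[1.0, -0.0, -0.0], [-0.0, -1.0, -0.0], [-0.0, 0.0, -1.0]]
ft_force: [1.1, -0.5, 0.2]
finger_gap: 0.006
gripper_force: 0.0
```

Request:
{"name": "drive_tool", "arguments": {
  "steps": [
    {"linear":[0,58,0],"yaw":0,"claw":0},
    {"linear":[0,58,0],"yaw":0,"claw":0},
    {"linear":[0,58,0],"yaw":0,"claw":0},
    {"linear":[0,58,0],"yaw":0,"claw":0},
    {"linear":[0,58,0],"yaw":0,"claw":0},
    {"linear":[0,0,0],"yaw":0,"claw":0},
    {"linear":[0,0,0],"yaw":0,"claw":0},
    {"linear":[0,0,0],"yaw":0,"claw":0}
  ]
}}

```text
clock: 8.78
tool_pos: [520.9, -296.7, 200.6]
eef_rot: [[1.0, 0.002, -0.0], [0.002, -1.0, 0.001], [-0.0, -0.001, -1.0]]
ft_force: [-0.6, -0.7, 0.0]
finger_gap: 0.003
gripper_force: 0.0
```

```bash
python3 - <<'E'
from h import *
import cv2
s=arm.observe();print(s["tool_pos"],s["ft_force"])
w=arm.grab_frame("wrist");a=arm.grab_frame("side");b=arm.grab_frame("scene")
r=lambda i:cv2.resize(i,None,fx=3.2,fy=3.2,interpolation=3)
cv2.imwrite("pics/w3.png",np.vstack([w,np.hstack([r(a[275:335,190:270]),r(a[180:240,255:335])])]))
E
```

```text
[ 520.85382151 -296.66329758  200.58538417] [-0.63057933 -0.74755302  0.00723904]
```

View pics/w3.png

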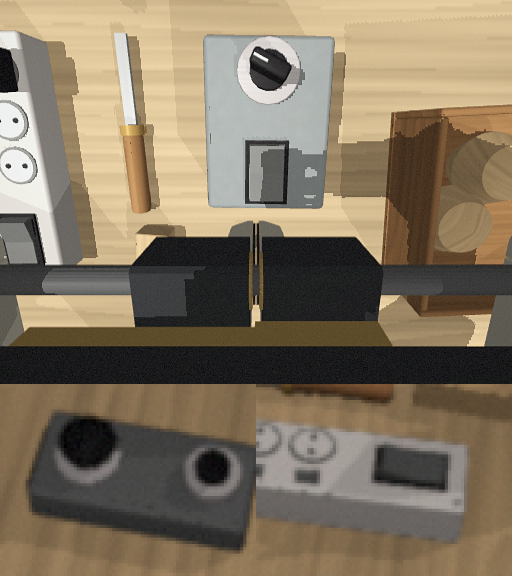

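The remote hasn't moved and the main rocker is flat. The unit's rocker frame runs from (246,141) to (288,203).

```bash
python3 - <<'E'
from h import *
print(np.mean([ray("wrist",u,v,82) for u,v in [(246,141),(288,141),(288,203),(245,203)]],0),arm.observe()["tool_pos"])
E
```

```text
[ 539.198321   -308.97293299   82.        ] [ 520.9525562  -297.07678022  200.78141912]
```

Request:
{"name": "drive_tool", "arguments": {
  "steps": [
    {"linear":[-1,8,40],"yaw":0,"claw":0},
    {"linear":[0,0,50],"yaw":0,"claw":0},
    {"linear":[0,0,10],"yaw":0,"claw":0},
    {"linear":[0,0,8],"yaw":0,"claw":0},
    {"linear":[0,0,6],"yaw":0,"claw":0},
    {"linear":[0,0,4],"yaw":0,"claw":0},
    {"linear":[0,0,2],"yaw":0,"claw":0},
    {"linear":[0,0,0],"yaw":0,"claw":0}
  ]
}}

```text
clock: 9.93
tool_pos: [519.6, -306.6, 82.1]
eef_rot: [[1.0, -0.0, 0.001], [-0.0, -1.0, -0.001], [0.001, 0.001, -1.0]]
ft_force: [-4.5, 0.8, 12.9]
finger_gap: 0.006
gripper_force: 5.9
```

Request:
{"name": "drive_tool", "arguments": {
  "steps": [
    {"linear":[0,0,1],"yaw":0,"claw":0},
    {"linear":[0,0,0],"yaw":0,"claw":0},
    {"linear":[0,0,-20],"yaw":0,"claw":0},
    {"linear":[0,0,-60],"yaw":0,"claw":0},
    {"linear":[0,0,-60],"yaw":0,"claw":0},
    {"linear":[-40,0,0],"yaw":0,"claw":0},
    {"linear":[0,0,0],"yaw":0,"claw":0},
    {"linear":[0,0,0],"yaw":0,"claw":0}
  ]
}}

```text
clock: 10.92
tool_pos: [480.2, -306.4, 220.0]
eef_rot: [[1.0, -0.0, 0.001], [-0.0, -1.0, -0.0], [0.001, 0.0, -1.0]]
ft_force: [-0.2, 0.6, 0.7]
finger_gap: 0.005
gripper_force: 0.0
```

```bash
python3 - <<'E'
from h import *
import cv2
s=arm.observe();print(s["tool_pos"],s["ft_force"])
w=arm.grab_frame("wrist");a=arm.grab_frame("side");b=arm.grab_frame("scene")
r=lambda i:cv2.resize(i,None,fx=3.2,fy=3.2,interpolation=3)
cv2.imwrite("pics/w4.png",np.vstack([w[:300],np.hstack([r(b[205:265,85:165]),r(b[165:225,190:270])])]))
E
```

```text
[ 480.16312779 -306.39929161  220.02855494] [-0.24326463  0.58652235  0.74939145]
```

View pics/w4.png

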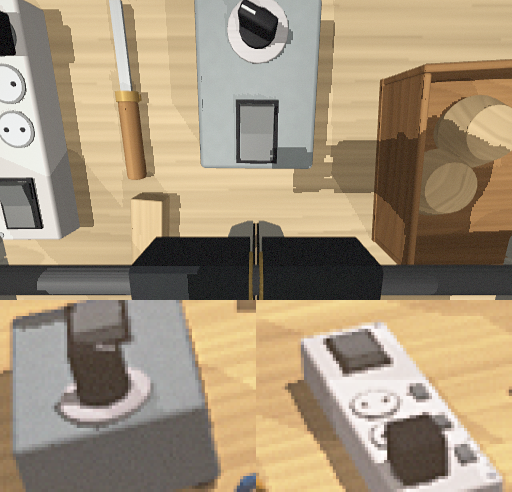

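Both rockers read flat (stop heights of 82 and 51 mm were reached), nothing else has moved, and the arm is clear. Handing in.

```bash
python3 -c "
from rig import arm
print(arm.finish_job())"
```

```text
the job is handed in; nothing more can be done
None
```

I pressed the main rocker, the start button and the power unit's rocker in that order. Each reached its end-stop height, the arm is clear, and I handed the job in at about 11 s on the robot clock; no verdict came back.

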